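Clamp a core plug in the hand-pumped press

TASK

Slide the flat cover of the little bench press fully shut over its chamber, then pump the hand lever through full strokes, letting it spring right back up each time, until it goes hard and the core plug inside is clamped tight. Stop as soon as it goes hard - do not lean on it, the plug could crack - keep the cover shut while you pump, let go of everything and leave the tin and the water bottle where they stand.

Things in the scene. Friction and masses are not known exactly. Their poses are not given: they have to be found in the camera images.
- press: Low bench press fixed to the worktop. Origin on the worktop under the ram axis; y = the ram's direction, x points to the side where the open cover stands, z up. Grey pump housing at y -158 to -30 mm (84 wide, 87 high), lever sticking out over it to negative y. Chamber at y -30 to 168 mm (91 wide, 84 high). Cover guides, 97 high, beside the chamber's ends from x -48 to 132 mm.
- cover (a joint): Flat aluminium cover plate (94 x 166 x 6 mm, its top at height 93 mm) in the guides, slides 85 mm along the press's negative x: 0 = fully open, 0.085 = fully shut against its stop. Sliding friction about 3 N (it stays where it is left).
- cover_grip (a point): Middle of the top edge of the upright black grip bar on the cover: 12 mm thick along the press's x, 60 mm long along its y, 30 mm tall above the plate; the point is 124 mm above the worktop. Moves with the cover.
- lever (a joint): Pump lever angle: 0 = raised (sprung back, 0.55 rad above level); grows as it is pushed down; 0.62 = bottom stop (0.07 rad below level). A full stroke goes beyond 0.55. A spring always brings it back up. Each full stroke advances the ram about 16 mm by a ratchet and it does not run back; how many are needed varies (usually 4 or 5, the last one usually cut short).
- lever_pad (a point): Point on the upper face of the lever's flat black end paddle (38 mm wide, 80 mm long, 16 mm thick; it extends 48 mm inwards and 32 mm outwards of this point), 185 mm from the hinge axis. Moves with the lever; about 200 mm above the worktop when raised, 95 mm when down. z axis square to the paddle's face, y axis along the lever to the hinge.
- lever_hinge (a point): Hinge of the lever, on its axis, 100 mm above the worktop; the axis is the press's x axis. Feel: about 3 to 6 N down at the pad while the ram runs free, rising to about 12 N as the plug is clamped, then solid part way down (stop there, at 14 to 25 N; 40 N or more can crack the plug).
- core_plug: Grey stone-like cylinder, 46 mm in diameter, 70 mm long, lying loose along the press's y in the V cradle of the chamber; origin at its centre, 48 mm above the worktop. The ram pushes it along the cradle against the tail stop.
- tail_stop: Fixed steel tail stop with a screw spindle, at the far end of the chamber; origin at the centre of its round face (40 mm in diameter) that the plug is pressed against. The ram's sprung jaw face starts at y = 0 of the press.
- small_tin: Loose round tin, 64 mm in diameter, 43 mm high, beside the press on the side away from the open cover; origin under its centre. Bystander.
- water_bottle: Loose water bottle, 64 mm in diameter, 149 mm high, standing beside the lever on the side of the open cover; origin under its centre. Bystander.
Not all that is in view belongs to the job. Leave any purple look-alike of the core_plug alone.

How it is judged:
On the way, in this order (a step that is already met when the one before it is completed fails the run):
1. the cover is fully shut (value of joint cover above 0.081 m), for 0.2 s.
2. the lever is pushed fully down (value of joint lever above 0.55 rad), for 0.05 s.
3. the lever has sprung back up (value of joint lever below 0.08 rad), for 0.05 s.
4. the lever is pushed fully down a second time (value of joint lever above 0.55 rad), for 0.05 s.
5. the lever has sprung back up again (value of joint lever below 0.08 rad), for 0.05 s.
At the end, for the whole second after the job is handed in: The core plug is clamped against the tail stop with more than 20 N, the cover is within 4 mm of fully shut, the lever is back up (below 0.08 rad) and the plug is at rest (contact force between core_plug and tail_stop above 20 N and value of joint cover above 0.081 m and value of joint lever below 0.08 rad and linear speed of core_plug below 0.01 m/s); the robot touches nothing.
It fails at once if the lever is worked (beyond 0.2 rad) while the cover is not shut (value of joint lever above 0.2 rad and value of joint cover below 0.078 m).
It fails at once if the plug is crushed: more than 200 N against the tail stop (contact force between core_plug and tail_stop above 200 N).
It fails at once if the tin or the water bottle is moved by more than 30 mm (distance of any of small_tin, water_bottle from where it was at the start of the episode above 0.03 m).
It also fails if it takes over 61 s, if anything falls off the work surface, if the arm or the gripper's body presses on something with over 40 N, if the wrist force passes 120 N, or if a joint passes its speed limit or range.

ROBOT

A 6-joint arm with a two-finger parallel gripper is mounted at the origin on a cart in front of the work surface, level with it; the furniture and walls round the work are solid. World frame = base frame: x ahead of the robot, y to its left, z up, the work surface at z = 0. Lengths are in m, angles in rad, forces in N, time in s.
With the tool pointing down it reaches from about 0.35 to 1 m from the base axis. Payload 7.1 kg.
Tool frame: the origin (TCP) lies midway between the tips of the shut fingers; the grasp point (between the pads) lies 19 mm behind it; z points along the fingers, y is the line along which they close (so a half turn about z gives the same grasp; the last joint's range is limited). The gripper opens to 85 mm and grips with 20 to 120 N. Pads are 22 mm wide; open, the fingers measure 114 mm over their backs; the gripper's body (76 mm by 85 mm) begins 54 mm behind the grasp point. The pads swing forward as they close: fully open they stand 13 mm farther back than shut.
Start: joints at [1.157, 0.423, 1.63, -0, 1.089, -0.019], TCP at [0.24, 0.577, 0.231] pointing down, gripper open.
Joint ranges: [-3, 3], [-0.9, 2.11], [0.09, 2.58], [-1.31, 4.45], [0.11, 2.69], [-2.54, 2.54]. Speed limits (rad/s): [2.39, 2.39, 3.01, 3.14, 3.14, 3.14].

INTERFACE

Orientations are given as a 3x3 rotation matrix whose columns are the frame's x, y, z axes.
In Python, from cell import state, capture, job_done gives the robot as it stands.
- The arm moves only by the shell command python3 -m jog 'ROWS' [FORCE]. ROWS is JSON, a list that holds one entry, the list of rows, each a list of 5 numbers: the shift along the world's x, y, z each as a share of 20 cm, from -1 to 1, then the turn about the world's z as a share of 360 degrees, from -1 to 1, then the opening, from 0 (shut) to 1 (fully open). A call has exactly 5 rows; each row is the pose to reach, as a shift and turn from the pose commanded when the call began, turning the shorter way round; what a row does not reach only later rows make up. A row lasts 1/8 s, in which the tool goes at most 62.5 mm and 10.7 degrees, less where a joint would pass 70% of its speed; a pose out of reach is approached as far as the arm can. A call with a number of a shift or a turn outside -1 to 1 is refused whole. A call with a gripper value outside its range is refused whole. The fingers move at their own pace and stop on an object; FORCE is the grip in N (left out, the last holds). Time passes only in rows, so rows that repeat a pose let the fingers close, or fill a call up. It gives the time, the measured TCP pose, the force, the opening and the grip force at its end, in the units of the state.
- state(): the state, without advancing time (a new reading comes with each control period).
- capture(name): name is "side" or "top"; returns a dict with "frame" (400x640x3 uint8, red, green, blue), "intrinsics" (3x3 intrinsics, pixels), "xyz" and "attitude" of the camera in the world. Camera axes: x right, y up, looking along -z (the intrinsics and any distortion apply to the point x, -y, -z); pixel columns grow to the right and rows downward; lengths in m; the calibration is good to about 2 mm. A picture is of the moment at which its call begins. There is no depth.
- job_done(): hands the job in; it is judged then, once.
The state is a dict: "clock": time; "qpos": joint angles; "qd": joint speeds; "tau": joint torques, N m; "eef_pos": TCP position; "orientation": TCP orientation; "wrist_force": force on the tool from outside, world axes, zero at the start; "ft_torque": the same for the moment, N m; "gripper_width": opening from 0.0 (shut) to 1.0 (fully open); "grasp_force": force on a finger pad.
Only numpy, scipy, OpenCV 4.12 (cv2) and the standard library are available. Lean on these libraries where they do the work, as an engineer would, in place of code of your own. Each camera call takes 0.05 s, during which the arm holds its last target. There are 200 camera calls.

## Working session

There is one attempt and no reset: what is moved stays moved. The work goes in short steps, Python scripts to look and compute and a shell command to move; the robot and the scene stay as the last step left them, time stands still between calls to the robot, and variables do not carry over. Pictures are saved under pics/ and viewed, at most 10 in all, crops included, and the job is handed in when it is done.

```bash
mkdir -p pics; ls
python3 - <<'E'
from cell import state,capture
import cv2
s=state();print({k:s[k] for k in('clock','eef_pos','orientation','wrist_force','gripper_width')})
for n in('side','top'):
    c=capture(n);cv2.imwrite(f'pics/{n}0.png',c['frame'][:,:,::-1]);print(n,c['intrinsics'],c['xyz'],c['attitude'],c.keys())
E
```

```text
pics
{'clock': 0.0, 'eef_pos': array([0.24014516, 0.5764022 , 0.23053112]), 'orientation': array([[-9.23073573e-01,  3.84622879e-01, -6.47782019e-04],
       [ 3.84623422e-01,  9.23072431e-01, -1.45269187e-03],
       [ 3.92111941e-05, -1.59009361e-03, -9.99998735e-01]]), 'wrist_force': array([ 0.41906267, -0.39429622, -0.17369465]), 'gripper_width': 0.9960957822877156}
side [[463.45392646   0.         312.20777052]
 [  0.         463.45392646 200.66817588]
 [  0.           0.           1.        ]] [ 0.20510483 -0.78775164  0.52626329] [[ 0.90917424  0.15864444 -0.38501187]
 [-0.41637667  0.35903122 -0.83530058]
 [ 0.00571549  0.91974373  0.39247778]] dict_keys(['frame', 'intrinsics', 'xyz', 'attitude'])
top [[432.90169458   0.         306.63627373]
 [  0.         432.90169458 200.84291753]
 [  0.           0.           1.        ]] [0.410423   0.04269444 1.27690332] [[ 1.97878924e-02  9.83072816e-01 -1.82143565e-01]
 [-9.99794372e-01  2.02643329e-02  7.54851408e-04]
 [ 4.43309173e-03  1.82091174e-01  9.83271657e-01]] dict_keys(['frame', 'intrinsics', 'xyz', 'attitude'])
```

View pics/side0.png

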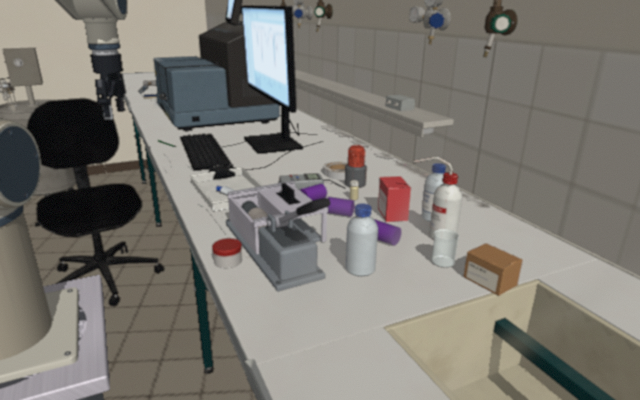

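View pics/top0.png

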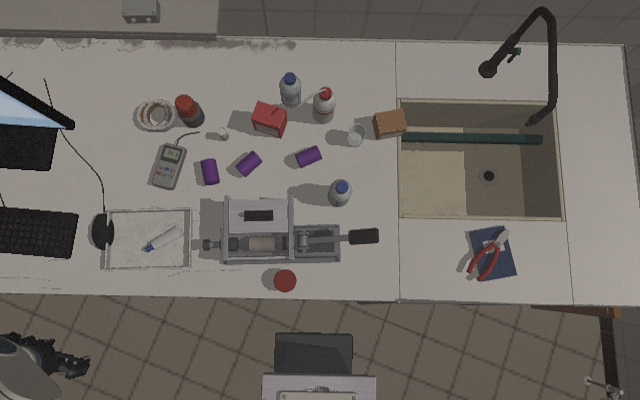

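The side view shows the press near (275,235) with its paddle at (313,207) and grip at (290,192). In the top view the grip bar is at about (258,215), the paddle at (364,236), the bottle cap at (342,187) and the tin at (285,281). The press axes are nearly aligned with the world axes.

```bash
cat > h.py <<'E'
import numpy as np,cv2
from cell import capture,state
def ray(c,u,v):
    K=c['intrinsics'];d=np.array([(u-K[0,2])/K[0,0],-(v-K[1,2])/K[1,1],-1.]);return c['attitude']@d
def onz(c,u,v,z):
    d=ray(c,u,v);p=c['xyz'];return p+d*(z-p[2])/d[2]
def tri(c1,a,c2,b):
    d1,d2=ray(c1,*a),ray(c2,*b);A=np.stack([d1,-d2],1);t=np.linalg.lstsq(A,c2['xyz']-c1['xyz'],rcond=None)[0]
    p,q=c1['xyz']+d1*t[0],c2['xyz']+d2*t[1];return (p+q)/2,np.linalg.norm(p-q)
def dark(c,box,th=45):
    x0,y0,x1,y1=box;m=(c['frame'][y0:y1,x0:x1].max(2)<th).astype(np.uint8)
    n,l,s,ce=cv2.connectedComponentsWithStats(m);out=[]
    for i in range(1,n):
        if s[i,4]>25:
            pts=np.argwhere(l==i)[:,::-1].astype(np.float32)+[x0,y0];out.append((s[i,4],ce[i]+[x0,y0],cv2.minAreaRect(pts.astype(np.float32))))
    return out
E
python3 - <<'E'
from h import *
t=capture('top');s=capture('side')
for r in dark(t,(225,195,395,265)):print('top',r, cv2.boxPoints(r[2]).round(1).tolist())
for r in dark(s,(260,170,345,230)):print('side',r)
A=cv2.resize(t['frame'][170:300,190:390],(800,520),interpolation=cv2.INTER_CUBIC);cv2.imwrite('pics/t1.png',A[:,:,::-1])
A=cv2.resize(s['frame'][160:290,200:390],(800,547),interpolation=cv2.INTER_CUBIC);cv2.imwrite('pics/s1.png',A[:,:,::-1])
E
```

```text
top (np.int32(212), array([257.88207547, 215.41509434]), ((258.5, 215.5), (9.0, 27.0), 90.0)) [[245.0, 211.0], [272.0, 211.0], [272.0, 220.0], [245.0, 220.0]]
top (np.int32(202), array([361.35643564, 236.53465347]), ((363.29443359375, 236.121826171875), (13.53693962097168, 28.926301956176758), 85.91438293457031)) [[348.3999938964844, 230.39999389648438], [377.20001220703125, 228.3000030517578], [378.20001220703125, 241.8000030517578], [349.3999938964844, 243.89999389648438]]
side (np.int32(182), array([287.4010989 , 194.26373626]), ((288.1990966796875, 194.48672485351562), (21.824724197387695, 11.759010314941406), 41.18592071533203))
side (np.int32(166), array([308.3253012 , 207.75301205]), ((308.9433288574219, 207.74745178222656), (8.22430419921875, 26.094396591186523), 66.03751373291016))
```

View pics/t1.png

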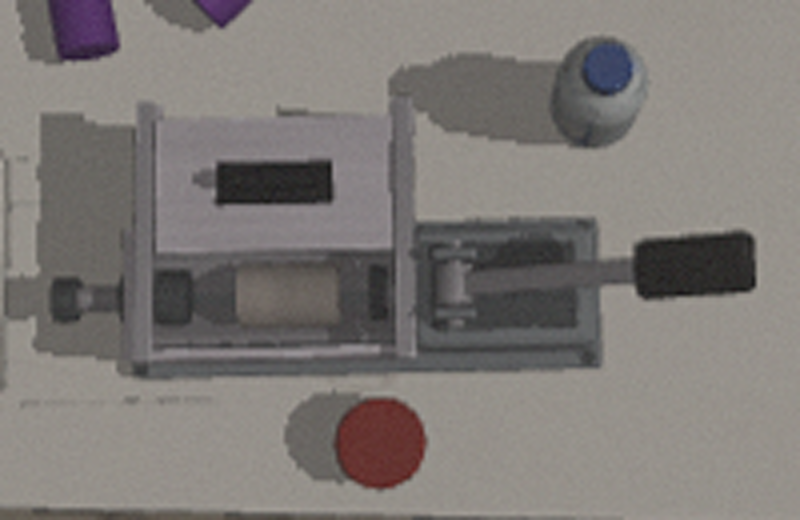

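View pics/s1.png

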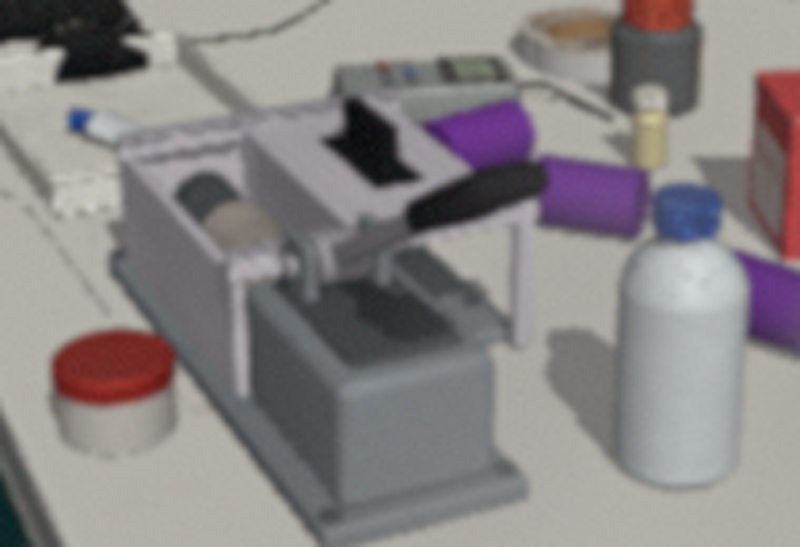

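The crops confirm the layout: grip bar top centre at (258.5,215.7), paddle centre at (363.6,236.5), and the cover's open side facing world +x. The bottle sits beside the lever and the tin on the near side.

Run:
```python
from h import *
np.set_printoptions(precision=4,suppress=True)
t=capture('top');s=capture('side')
T=lambda x,y:(190+x/4,170+y/4)
S=lambda x,y:(200+x*190/800,160+y*130/547)
print('grip',onz(t,*T(274,183),.124))
print('gripends',onz(t,*T(216,183),.124),onz(t,*T(332,182),.124))
print('paddle in/out',onz(t,*T(634,270),.170),onz(t,*T(755,263),.215))
print('paddle tri',tri(t,T(755,263),s,S(545,172)),'grip tri right end',tri(t,T(332,181),s,S(395,152)))
print('base edge',onz(t,*T(133,377),.01),onz(t,*T(600,367),.01))
print('guide ends',onz(t,*T(147,102),.097),onz(t,*T(401,97),.097))
print('guide near',onz(t,*T(142,358),.097),onz(t,*T(404,354),.097))
print('plug',onz(t,*T(288,293),.071))
print('bottle cap',onz(t,*T(608,67),.149),'tin',onz(t,*T(381,442),.043))
```

```text
grip [0.5805 0.1705 0.124 ]
gripends [0.5797 0.2094 0.124 ] [0.582  0.1315 0.124 ]
paddle in/out [ 0.5222 -0.0673  0.17  ] [ 0.5235 -0.1372  0.215 ]
paddle tri (array([ 0.5292, -0.1397,  0.2159]), np.float64(0.01262305394309192)) grip tri right end (array([0.5833, 0.1327, 0.1133]), np.float64(0.0020182904611684054))
base edge [0.4535 0.2794 0.01  ] [ 0.4674 -0.0586  0.01  ]
guide ends [0.6395 0.2638 0.097 ] [0.6467 0.0877 0.097 ]
guide near [0.4633 0.2578 0.097 ] [0.4695 0.0809 0.097 ]
plug [0.5113 0.1635 0.071 ]
bottle cap [ 0.6595 -0.0517  0.149 ] tin [0.4108 0.0972 0.043 ]
```

```bash
python3 -m jog '[[[0.25,-0.25,0,0.02,0],[0.5,-0.5,0,0.045,0],[0.75,-0.75,0,0.07,0],[1,-1,0,0.07,0],[1,-1,0,0.07,0]]]' 20
```

```text
clock: 0.92
eef_pos: [0.4422, 0.3747, 0.2314]
orientation: [[-0.999, -0.043, 0.0], [-0.043, 0.999, -0.0], [-0.0, -0.0, -1.0]]
wrist_force: [0.7, 0.4, -0.1]
gripper_width: 0.003
grasp_force: 0.0
```

```bash
python3 -m jog '[[[0.3,-0.3,0,0,0],[0.6,-0.6,0,0,0],[0.94,-0.9,0,0,0],[0.94,-1,0,0,0],[0.94,-1,0,0,0]]]'; python3 -m jog '[[[0,-0.02,-0.2,0,0],[0,-0.02,-0.4,0,0],[0,-0.02,-0.6,0,0],[0,-0.02,-0.6,0,0],[0,-0.02,-0.6,0,0]]]'
python3 - <<'E'
from h import *
s=capture('side');A=cv2.resize(s['frame'][110:290,200:390],(760,720*1//1*5//6),interpolation=cv2.INTER_CUBIC);cv2.imwrite('pics/s2.png',A[:,:,::-1])
E
```

```text
clock: 1.55
eef_pos: [0.6301, 0.1741, 0.2311]
orientation: [[-0.999, -0.042, 0.0], [-0.042, 0.999, -0.0], [-0.0, -0.0, -1.0]]
wrist_force: [0.0, 0.5, -0.2]
gripper_width: 0.003
grasp_force: 0.0
clock: 2.17
eef_pos: [0.629, 0.1736, 0.1126]
orientation: [[-0.999, -0.046, 0.001], [-0.046, 0.999, 0.0], [-0.001, 0.0, -1.0]]
wrist_force: [1.0, 0.4, 0.0]
gripper_width: 0.002
grasp_force: 0.0
```

View pics/s2.png

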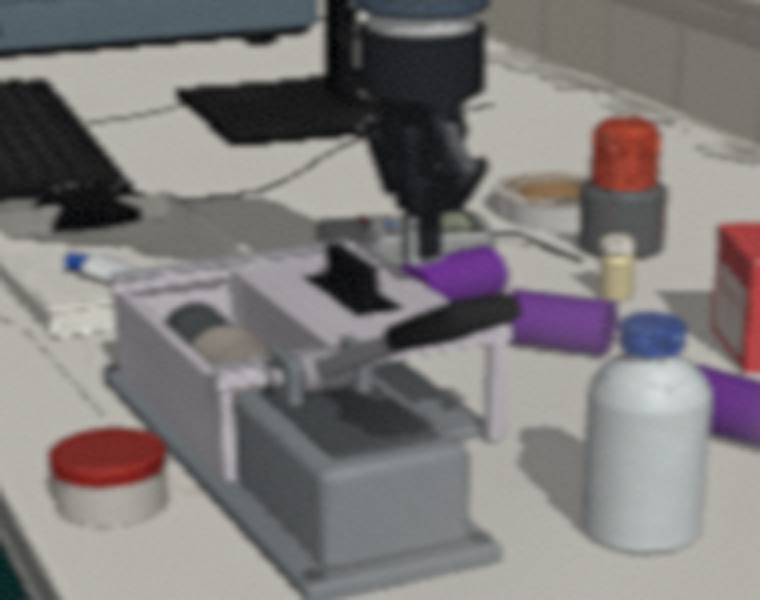

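The fingers at about (425,250) stand on the +x side of the grip bar (350,275) at the right height. Next I push the cover.

```bash
python3 -m jog '[[[-0.1,-0.01,-0.02,0,0],[-0.2,-0.02,-0.02,0,0],[-0.3,-0.02,-0.02,0,0],[-0.4,-0.03,-0.02,0,0],[-0.5,-0.03,-0.02,0,0]]]';python3 -m jog '[[[-0.02,0,0,0,0],[-0.03,0,0,0,0],[-0.04,0,0,0,0],[-0.05,0,0,0,0],[-0.05,0,0,0,0]]]'
python3 - <<'E'
from h import *
t=capture('top');A=cv2.resize(t['frame'][170:300,190:390],(800,520),interpolation=cv2.INTER_CUBIC);cv2.imwrite('pics/t3.png',A[:,:,::-1])
E
```

```text
clock: 2.85
eef_pos: [0.5308, 0.1674, 0.1101]
orientation: [[-0.999, -0.045, 0.007], [-0.045, 0.999, 0.001], [-0.007, 0.001, -1.0]]
wrist_force: [4.1, -2.4, 0.2]
gripper_width: 0.002
grasp_force: 2.1
clock: 3.48
eef_pos: [0.5276, 0.1678, 0.1105]
orientation: [[-0.999, -0.046, 0.019], [-0.046, 0.999, 0.003], [-0.019, 0.002, -1.0]]
wrist_force: [23.6, -5.1, -15.5]
gripper_width: 0.002
grasp_force: 11.7
```

View pics/t3.png

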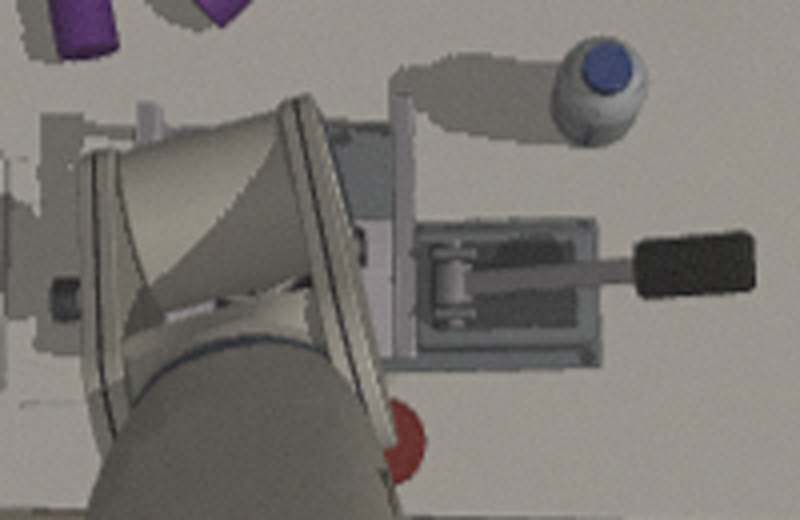

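The crop shows the plate's far edge at row 220 and its near edge at row 352, level with the guide ends at 355. The cover started about 15 mm in, so with 23 N of reaction it is on its stop. I'll back off, lift and verify.

```bash
python3 -m jog '[[[0.1,0,0,0,0],[0.15,0,0,0,0],[0.15,0,0.3,0,0],[0.15,0,0.6,0,0],[0.15,0,0.8,0,0]]]';python3 -m jog '[[[-0.03,-0.25,0,0,0],[-0.05,-0.5,0,0,0],[-0.08,-0.8,0,0,0],[-0.08,-1,0,0,0],[-0.08,-1,0,0,0]]]'
python3 - <<'E'
from h import *
t=capture('top');A=cv2.resize(t['frame'][170:300,190:390],(800,520),interpolation=cv2.INTER_CUBIC);cv2.imwrite('pics/t4.png',A[:,:,::-1])
for r in dark(t,(225,195,290,265)):print('top',r[0],r[1],onz(t,*r[1],.122))
E
```

```text
clock: 4.15
eef_pos: [0.549, 0.1673, 0.2712]
orientation: [[-0.999, -0.045, 0.004], [-0.045, 0.999, 0.001], [-0.004, 0.001, -1.0]]
wrist_force: [0.7, 0.5, -0.2]
gripper_width: 0.002
grasp_force: 0.0
clock: 4.78
eef_pos: [0.5323, -0.0352, 0.2682]
orientation: [[-0.999, -0.041, 0.001], [-0.041, 0.999, -0.0], [-0.001, -0.0, -1.0]]
wrist_force: [0.1, -0.1, -0.5]
gripper_width: 0.003
grasp_force: 0.0
top 190 [258.32105263 241.89473684] [0.5104622  0.16834317 0.122     ]
```

View pics/t4.png

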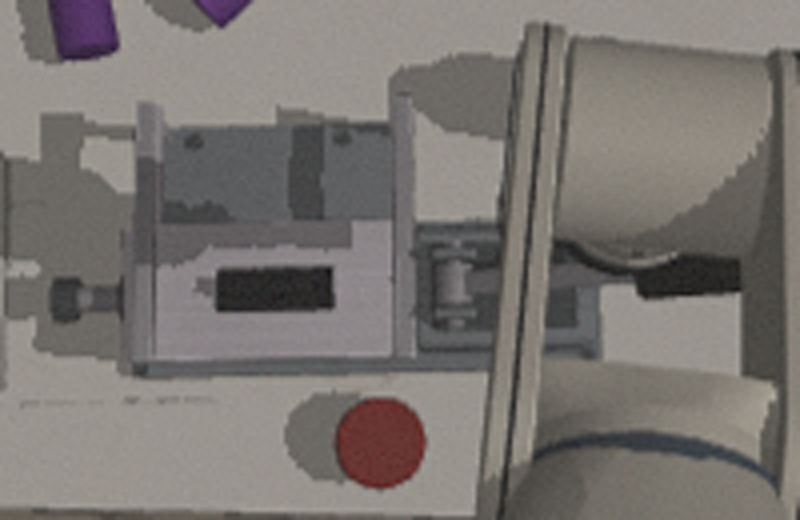

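The cover is shut: the grip is at x=0.5105 on the press axis (0.512) and the plate edge is flush with the guide ends. Next is the lever.

```bash
python3 -m jog '[[[-0.02,-0.2,0,0,0],[-0.04,-0.41,0,0,0],[-0.04,-0.41,-0.1,0,0],[-0.04,-0.41,-0.25,0,0],[-0.04,-0.41,-0.25,0,0]]]';python3 -m jog '[[[0,0,-0.04,0,0],[0,0,-0.08,0,0],[0,0,-0.12,0,0],[0,0,-0.16,0,0],[0,0,-0.16,0,0]]]'
python3 - <<'E'
from h import *
s=capture('side');A=cv2.resize(s['frame'][110:290,200:390],(760,600),interpolation=cv2.INTER_CUBIC);cv2.imwrite('pics/s5.png',A[:,:,::-1])
E
```

```text
clock: 5.45
eef_pos: [0.5232, -0.1135, 0.2159]
orientation: [[-0.999, -0.046, -0.004], [-0.046, 0.999, 0.001], [0.004, 0.001, -1.0]]
wrist_force: [-0.2, -0.2, 0.3]
gripper_width: -0.001
grasp_force: 0.0
clock: 6.08
eef_pos: [0.524, -0.1148, 0.1846]
orientation: [[-0.999, -0.045, -0.001], [-0.045, 0.999, 0.001], [0.001, 0.001, -1.0]]
wrist_force: [-0.3, 1.5, 1.7]
gripper_width: -0.0
grasp_force: 1.0
```

View pics/s5.png

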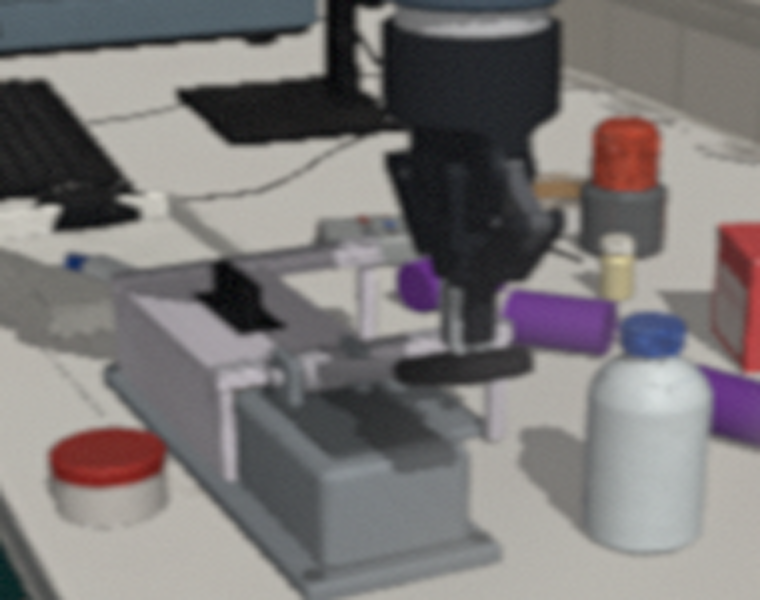

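The fingertips at about (470,350) rest in the middle of the paddle, which is already slightly down at 1.7 N. Now the first stroke.

```bash
python3 -m jog '[[[0,0,-0.1,0,0],[0,0,-0.18,0,0],[0,0,-0.26,0,0],[0,0,-0.34,0,0],[0,0,-0.36,0,0]]]';python3 -m jog '[[[0,0,-0.02,0,0],[0,0,-0.04,0,0],[0,0,-0.05,0,0],[0,0,-0.05,0,0],[0,0,-0.05,0,0]]]'
```

```text
clock: 6.75
eef_pos: [0.5235, -0.1149, 0.1118]
orientation: [[-0.999, -0.045, -0.002], [-0.045, 0.999, 0.001], [0.002, 0.001, -1.0]]
wrist_force: [-0.6, -2.0, 2.7]
gripper_width: -0.0
grasp_force: 1.5
clock: 7.38
eef_pos: [0.5243, -0.1149, 0.1034]
orientation: [[-0.999, -0.045, -0.0], [-0.045, 0.999, 0.0], [0.0, 0.0, -1.0]]
wrist_force: [-3.3, 0.1, 3.0]
gripper_width: -0.001
grasp_force: 1.9
```

```bash
python3 -m jog '[[[0,0,-0.01,0,0],[0,0,-0.02,0,0],[0,0,-0.03,0,0],[0,0,-0.03,0,0],[0,0,-0.03,0,0]]]'
```

```text
clock: 8.0
eef_pos: [0.5244, -0.115, 0.0973]
orientation: [[-0.999, -0.045, -0.0], [-0.045, 0.999, 0.0], [0.0, 0.0, -1.0]]
wrist_force: [-2.5, 0.5, 3.6]
gripper_width: 0.001
grasp_force: 1.9
```

```bash
python3 -m jog '[[[0,0,-0.01,0,0],[0,0,-0.02,0,0],[0,0,-0.02,0,0],[0,0,-0.02,0,0],[0,0,-0.02,0,0]]]'
```

```text
clock: 8.62
eef_pos: [0.5246, -0.115, 0.0962]
orientation: [[-0.999, -0.045, 0.001], [-0.045, 0.999, 0.0], [-0.001, -0.0, -1.0]]
wrist_force: [-11.9, 2.4, 37.3]
gripper_width: 0.002
grasp_force: 18.1
```

The bottom stop is at z=0.0965, so full strokes will go to about 0.099. Now raise the tool fully.

```bash
python3 -m jog '[[[0,0,0.16,0,0],[0,0,0.32,0,0],[0,0,0.5,0,0],[0,0,0.66,0,0],[0,0,0.66,0,0]]]'; python3 -m jog '[[[0,0,-0.15,0,0],[0,0,-0.3,0,0],[0,0,-0.45,0,0],[0,0,-0.5,0,0],[0,0,-0.5,0,0]]]'
```

```text
clock: 9.25
eef_pos: [0.5265, -0.1155, 0.2278]
orientation: [[-0.999, -0.045, 0.006], [-0.045, 0.999, -0.001], [-0.006, -0.002, -1.0]]
wrist_force: [0.1, 0.3, 0.6]
gripper_width: -0.002
grasp_force: 0.0
clock: 9.88
eef_pos: [0.5235, -0.1149, 0.1245]
orientation: [[-0.999, -0.045, -0.003], [-0.045, 0.999, 0.001], [0.003, 0.001, -1.0]]
wrist_force: [-2.2, 0.6, 4.4]
gripper_width: -0.001
grasp_force: 1.6
```

```bash
python3 -m jog '[[[0,0,-0.04,0,0],[0,0,-0.08,0,0],[0,0,-0.12,0,0],[0,0,-0.125,0,0],[0,0,-0.125,0,0]]]'
```

```text
clock: 10.5
eef_pos: [0.5249, -0.1155, 0.1013]
orientation: [[-0.999, -0.045, 0.001], [-0.045, 0.999, -0.001], [-0.001, -0.001, -1.0]]
wrist_force: [-2.0, -4.3, 5.2]
gripper_width: 0.0
grasp_force: 2.6
```

```bash
python3 -m jog '[[[0,0,-0.01,0,0],[0,0,0.2,0,0],[0,0,0.4,0,0],[0,0,0.62,0,0],[0,0,0.62,0,0]]]'
python3 - <<'E'
from h import *
s=capture('side');A=cv2.resize(s['frame'][110:290,200:390],(760,600),interpolation=cv2.INTER_CUBIC);cv2.imwrite('pics/s6.png',A[:,:,::-1])
E
python3 -m jog '[[[0,0,-0.06,0,0],[0,0,-0.12,0,0],[0,0,-0.18,0,0],[0,0,-0.24,0,0],[0,0,-0.24,0,0]]]'
```

```text
clock: 11.12
eef_pos: [0.5267, -0.1152, 0.2284]
orientation: [[-0.999, -0.045, 0.008], [-0.045, 0.999, -0.001], [-0.008, -0.002, -1.0]]
wrist_force: [-0.6, 0.6, -0.1]
gripper_width: 0.001
grasp_force: 0.0
clock: 11.8
eef_pos: [0.5234, -0.1146, 0.1746]
orientation: [[-0.999, -0.045, -0.003], [-0.045, 0.999, 0.001], [0.003, 0.001, -1.0]]
wrist_force: [-1.2, 3.9, 1.9]
gripper_width: -0.0
grasp_force: 1.3
```

View pics/s6.png

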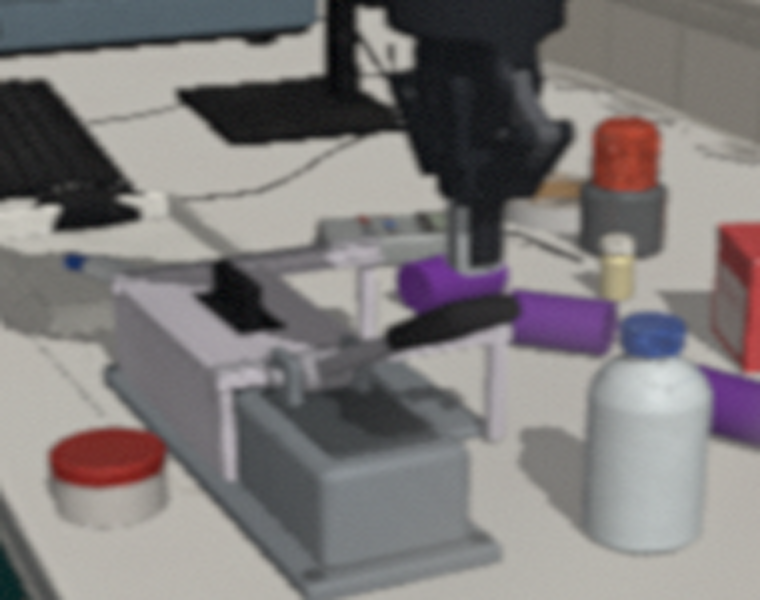

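The lever is fully up with the fingers clear of it, and the cover is still shut. I'll take the third stroke in careful steps.

```bash
python3 -m jog '[[[0,0,-0.02,0,0],[0,0,-0.04,0,0],[0,0,-0.06,0,0],[0,0,-0.08,0,0],[0,0,-0.08,0,0]]]'
```

```text
clock: 12.42
eef_pos: [0.5248, -0.1152, 0.1604]
orientation: [[-0.999, -0.045, 0.001], [-0.045, 0.999, -0.0], [-0.001, -0.0, -1.0]]
wrist_force: [1.0, -1.0, 3.0]
gripper_width: -0.001
grasp_force: 1.7
```

```bash
python3 -m jog '[[[0,0,-0.01,0,0],[0,0,-0.02,0,0],[0,0,-0.03,0,0],[0,0,-0.04,0,0],[0,0,-0.05,0,0]]]'
```

```text
clock: 13.05
eef_pos: [0.5244, -0.1152, 0.1503]
orientation: [[-0.999, -0.045, 0.0], [-0.045, 0.999, -0.0], [-0.0, -0.0, -1.0]]
wrist_force: [0.2, -2.0, 5.0]
gripper_width: 0.0
grasp_force: 2.3
```

```bash
python3 -m jog '[[[0,0,-0.01,0,0],[0,0,-0.02,0,0],[0,0,-0.03,0,0],[0,0,-0.04,0,0],[0,0,-0.05,0,0]]]'
```

```text
clock: 13.68
eef_pos: [0.5244, -0.1152, 0.1402]
orientation: [[-0.999, -0.045, 0.0], [-0.045, 0.999, -0.0], [-0.0, -0.0, -1.0]]
wrist_force: [0.2, -2.6, 5.6]
gripper_width: 0.001
grasp_force: 2.3
```

```bash
python3 -m jog '[[[0,0,-0.01,0,0],[0,0,-0.02,0,0],[0,0,-0.03,0,0],[0,0,-0.04,0,0],[0,0,-0.05,0,0]]]'
```

```text
clock: 14.3
eef_pos: [0.5244, -0.1152, 0.1302]
orientation: [[-0.999, -0.045, 0.0], [-0.045, 0.999, -0.0], [-0.0, -0.0, -1.0]]
wrist_force: [-0.2, -3.9, 5.5]
gripper_width: 0.003
grasp_force: 2.5
```

```bash
python3 -m jog '[[[0,0,-0.01,0,0],[0,0,-0.02,0,0],[0,0,-0.03,0,0],[0,0,-0.04,0,0],[0,0,-0.05,0,0]]]'
```

```text
clock: 14.92
eef_pos: [0.5244, -0.1153, 0.1203]
orientation: [[-0.999, -0.045, 0.0], [-0.045, 0.999, -0.0], [-0.0, -0.0, -1.0]]
wrist_force: [0.6, -2.7, 5.6]
gripper_width: -0.001
grasp_force: 2.6
```

```bash
python3 -m jog '[[[0,0,-0.01,0,0],[0,0,-0.02,0,0],[0,0,-0.03,0,0],[0,0,-0.04,0,0],[0,0,-0.05,0,0]]]'
```

```text
clock: 15.55
eef_pos: [0.5244, -0.1153, 0.1102]
orientation: [[-0.999, -0.045, 0.0], [-0.045, 0.999, -0.0], [-0.0, -0.0, -1.0]]
wrist_force: [0.9, -2.3, 4.7]
gripper_width: -0.005
grasp_force: 2.3
```

```bash
python3 -m jog '[[[0,0,-0.01,0,0],[0,0,-0.02,0,0],[0,0,-0.03,0,0],[0,0,-0.04,0,0],[0,0,-0.05,0,0]]]'
```

```text
clock: 16.18
eef_pos: [0.5245, -0.1153, 0.1003]
orientation: [[-0.999, -0.045, 0.0], [-0.045, 0.999, -0.0], [-0.0, -0.0, -1.0]]
wrist_force: [-0.4, -4.6, 5.2]
gripper_width: 0.002
grasp_force: 2.8
```

Third full stroke done. Now raise it and start the fourth, watching the force.

```bash
python3 -m jog '[[[0,0,0.16,0,0],[0,0,0.32,0,0],[0,0,0.5,0,0],[0,0,0.64,0,0],[0,0,0.64,0,0]]]'; python3 -m jog '[[[0,0,-0.05,0,0],[0,0,-0.1,0,0],[0,0,-0.14,0,0],[0,0,-0.16,0,0],[0,0,-0.16,0,0]]]'
```

```text
clock: 16.8
eef_pos: [0.525, -0.1147, 0.2296]
orientation: [[-0.999, -0.045, 0.002], [-0.045, 0.999, 0.0], [-0.002, -0.0, -1.0]]
wrist_force: [-0.6, -0.1, 0.3]
gripper_width: 0.002
grasp_force: 0.0
clock: 17.42
eef_pos: [0.524, -0.1148, 0.1957]
orientation: [[-0.999, -0.045, -0.001], [-0.045, 0.999, 0.001], [0.001, 0.001, -1.0]]
wrist_force: [-0.9, 1.8, 2.6]
gripper_width: 0.0
grasp_force: 1.5
```

```bash
python3 -m jog '[[[0,0,-0.01,0,0],[0,0,-0.02,0,0],[0,0,-0.03,0,0],[0,0,-0.04,0,0],[0,0,-0.04,0,0]]]'
```

```text
clock: 18.05
eef_pos: [0.5246, -0.1151, 0.1883]
orientation: [[-0.999, -0.045, 0.001], [-0.045, 0.999, -0.0], [-0.001, -0.0, -1.0]]
wrist_force: [-0.1, 0.4, 3.9]
gripper_width: 0.0
grasp_force: 1.6
```

```bash
python3 -m jog '[[[0,0,-0.01,0,0],[0,0,-0.02,0,0],[0,0,-0.03,0,0],[0,0,-0.04,0,0],[0,0,-0.04,0,0]]]'
```

```text
clock: 18.68
eef_pos: [0.5243, -0.115, 0.1801]
orientation: [[-0.999, -0.045, -0.0], [-0.045, 0.999, 0.0], [0.0, 0.0, -1.0]]
wrist_force: [0.7, 0.4, 4.5]
gripper_width: 0.001
grasp_force: 1.9
```

```bash
python3 -m jog '[[[0,0,-0.01,0,0],[0,0,-0.02,0,0],[0,0,-0.03,0,0],[0,0,-0.04,0,0],[0,0,-0.04,0,0]]]'
```

```text
clock: 19.3
eef_pos: [0.5243, -0.115, 0.1721]
orientation: [[-0.999, -0.045, -0.0], [-0.045, 0.999, 0.0], [0.0, 0.0, -1.0]]
wrist_force: [0.0, -0.4, 4.1]
gripper_width: -0.0
grasp_force: 1.8
```

```bash
python3 -m jog '[[[0,0,-0.01,0,0],[0,0,-0.02,0,0],[0,0,-0.03,0,0],[0,0,-0.04,0,0],[0,0,-0.04,0,0]]]'
```

```text
clock: 19.92
eef_pos: [0.5243, -0.115, 0.1642]
orientation: [[-0.999, -0.045, -0.0], [-0.045, 0.999, 0.0], [0.0, 0.0, -1.0]]
wrist_force: [-0.9, -0.5, 4.3]
gripper_width: 0.001
grasp_force: 2.0
```

```bash
python3 -m jog '[[[0,0,-0.01,0,0],[0,0,-0.02,0,0],[0,0,-0.03,0,0],[0,0,-0.04,0,0],[0,0,-0.04,0,0]]]'
```

```text
clock: 20.55
eef_pos: [0.5243, -0.115, 0.1561]
orientation: [[-0.999, -0.045, -0.0], [-0.045, 0.999, 0.0], [0.0, 0.0, -1.0]]
wrist_force: [0.1, -1.9, 4.9]
gripper_width: 0.004
grasp_force: 1.9
```

```bash
python3 -m jog '[[[0,0,-0.01,0,0],[0,0,-0.02,0,0],[0,0,-0.03,0,0],[0,0,-0.04,0,0],[0,0,-0.04,0,0]]]'
```

```text
clock: 21.18
eef_pos: [0.5244, -0.1151, 0.1483]
orientation: [[-0.999, -0.045, 0.0], [-0.045, 0.999, -0.0], [-0.0, -0.0, -1.0]]
wrist_force: [0.6, -1.0, 4.5]
gripper_width: 0.002
grasp_force: 2.1
```

```bash
python3 -m jog '[[[0,0,-0.01,0,0],[0,0,-0.02,0,0],[0,0,-0.03,0,0],[0,0,-0.04,0,0],[0,0,-0.04,0,0]]]'
```

```text
clock: 21.8
eef_pos: [0.5244, -0.1152, 0.1403]
orientation: [[-0.999, -0.045, 0.0], [-0.045, 0.999, -0.0], [-0.0, -0.0, -1.0]]
wrist_force: [-0.4, -2.5, 5.1]
gripper_width: -0.002
grasp_force: 2.1
```

```bash
python3 -m jog '[[[0,0,-0.01,0,0],[0,0,-0.02,0,0],[0,0,-0.03,0,0],[0,0,-0.04,0,0],[0,0,-0.04,0,0]]]'
```

```text
clock: 22.42
eef_pos: [0.5244, -0.1151, 0.1322]
orientation: [[-0.999, -0.045, -0.0], [-0.045, 0.999, 0.0], [0.0, 0.0, -1.0]]
wrist_force: [0.6, -1.7, 4.6]
gripper_width: 0.002
grasp_force: 2.0
```

```bash
python3 -m jog '[[[0,0,-0.01,0,0],[0,0,-0.02,0,0],[0,0,-0.03,0,0],[0,0,-0.04,0,0],[0,0,-0.04,0,0]]]'
```

```text
clock: 23.05
eef_pos: [0.5244, -0.1153, 0.1244]
orientation: [[-0.999, -0.045, 0.0], [-0.045, 0.999, -0.0], [-0.0, -0.0, -1.0]]
wrist_force: [-0.3, -2.4, 4.8]
gripper_width: -0.001
grasp_force: 2.6
```

```bash
python3 -m jog '[[[0,0,-0.01,0,0],[0,0,-0.02,0,0],[0,0,-0.03,0,0],[0,0,-0.04,0,0],[0,0,-0.04,0,0]]]'
```

```text
clock: 23.68
eef_pos: [0.5245, -0.1154, 0.1165]
orientation: [[-0.999, -0.045, 0.0], [-0.045, 0.999, -0.001], [-0.0, -0.001, -1.0]]
wrist_force: [-0.0, -3.4, 6.4]
gripper_width: -0.001
grasp_force: 3.1
```

```bash
python3 -m jog '[[[0,0,-0.01,0,0],[0,0,-0.02,0,0],[0,0,-0.03,0,0],[0,0,-0.03,0,0],[0,0,-0.03,0,0]]]'
```

```text
clock: 24.3
eef_pos: [0.5246, -0.1156, 0.1107]
orientation: [[-0.999, -0.045, 0.001], [-0.045, 0.999, -0.001], [-0.001, -0.001, -1.0]]
wrist_force: [0.0, -4.8, 6.6]
gripper_width: -0.001
grasp_force: 3.3
```

```bash
python3 -m jog '[[[0,0,-0.01,0,0],[0,0,-0.02,0,0],[0,0,-0.03,0,0],[0,0,-0.03,0,0],[0,0,-0.03,0,0]]]'
```

```text
clock: 24.92
eef_pos: [0.5246, -0.1157, 0.1048]
orientation: [[-0.999, -0.045, 0.001], [-0.045, 0.999, -0.001], [-0.0, -0.001, -1.0]]
wrist_force: [-0.9, -5.6, 8.1]
gripper_width: -0.001
grasp_force: 4.0
```

```bash
python3 -m jog '[[[0,0,-0.005,0,0],[0,0,-0.01,0,0],[0,0,-0.015,0,0],[0,0,-0.02,0,0],[0,0,-0.025,0,0]]]'
```

```text
clock: 25.55
eef_pos: [0.5247, -0.1157, 0.0999]
orientation: [[-0.999, -0.045, 0.001], [-0.045, 0.999, -0.001], [-0.001, -0.001, -1.0]]
wrist_force: [-1.0, -5.0, 8.3]
gripper_width: -0.002
grasp_force: 4.5
```

The fourth stroke was full and the force was starting to rise. I'll raise it and take the fifth slowly.

```bash
python3 -m jog '[[[0,0,0.16,0,0],[0,0,0.32,0,0],[0,0,0.5,0,0],[0,0,0.64,0,0],[0,0,0.64,0,0]]]'; python3 -m jog '[[[0,0,-0.04,0,0],[0,0,-0.08,0,0],[0,0,-0.1,0,0],[0,0,-0.12,0,0],[0,0,-0.12,0,0]]]'
```

```text
clock: 26.18
eef_pos: [0.525, -0.1149, 0.2288]
orientation: [[-0.999, -0.045, 0.003], [-0.045, 0.999, -0.0], [-0.003, -0.0, -1.0]]
wrist_force: [-0.4, 0.3, -1.0]
gripper_width: 0.002
grasp_force: 0.0
clock: 26.8
eef_pos: [0.5243, -0.1151, 0.2023]
orientation: [[-0.999, -0.045, -0.001], [-0.045, 0.999, 0.0], [0.001, 0.0, -1.0]]
wrist_force: [-0.3, 0.5, 6.2]
gripper_width: 0.001
grasp_force: 2.9
```

```bash
python3 -m jog '[[[0,0,-0.005,0,0],[0,0,-0.01,0,0],[0,0,-0.015,0,0],[0,0,-0.02,0,0],[0,0,-0.02,0,0]]]'
```

```text
clock: 27.42
eef_pos: [0.5246, -0.1153, 0.1987]
orientation: [[-0.999, -0.045, -0.0], [-0.045, 0.999, -0.0], [0.0, -0.0, -1.0]]
wrist_force: [0.3, -0.7, 7.8]
gripper_width: 0.0
grasp_force: 3.2
```

```bash
python3 -m jog '[[[0,0,-0.005,0,0],[0,0,-0.01,0,0],[0,0,-0.015,0,0],[0,0,-0.02,0,0],[0,0,-0.02,0,0]]]'
```

```text
clock: 28.05
eef_pos: [0.5247, -0.1153, 0.1948]
orientation: [[-0.999, -0.045, 0.0], [-0.045, 0.999, -0.0], [-0.0, -0.0, -1.0]]
wrist_force: [0.5, -0.5, 7.6]
gripper_width: -0.002
grasp_force: 3.3
```

```bash
python3 -m jog '[[[0,0,-0.005,0,0],[0,0,-0.01,0,0],[0,0,-0.015,0,0],[0,0,-0.02,0,0],[0,0,-0.02,0,0]]]'
```

```text
clock: 28.68
eef_pos: [0.5249, -0.1154, 0.191]
orientation: [[-0.999, -0.045, 0.001], [-0.045, 0.999, -0.0], [-0.001, -0.0, -1.0]]
wrist_force: [-0.7, -1.0, 8.4]
gripper_width: -0.001
grasp_force: 3.6
```

```bash
python3 -m jog '[[[0,0,-0.005,0,0],[0,0,-0.01,0,0],[0,0,-0.015,0,0],[0,0,-0.02,0,0],[0,0,-0.02,0,0]]]'
```

```text
clock: 29.3
eef_pos: [0.5249, -0.1155, 0.187]
orientation: [[-0.999, -0.045, 0.001], [-0.045, 0.999, -0.001], [-0.001, -0.001, -1.0]]
wrist_force: [0.1, -1.4, 8.1]
gripper_width: 0.001
grasp_force: 3.7
```

```bash
python3 -m jog '[[[0,0,-0.005,0,0],[0,0,-0.01,0,0],[0,0,-0.015,0,0],[0,0,-0.02,0,0],[0,0,-0.02,0,0]]]'
```

```text
clock: 29.92
eef_pos: [0.525, -0.1155, 0.1831]
orientation: [[-0.999, -0.045, 0.001], [-0.045, 0.999, -0.001], [-0.001, -0.001, -1.0]]
wrist_force: [1.0, -2.2, 9.4]
gripper_width: 0.005
grasp_force: 3.9
```

```bash
python3 -m jog '[[[0,0,-0.005,0,0],[0,0,-0.01,0,0],[0,0,-0.015,0,0],[0,0,-0.015,0,0],[0,0,-0.015,0,0]]]'
```

```text
clock: 30.55
eef_pos: [0.5251, -0.1155, 0.1801]
orientation: [[-0.999, -0.045, 0.001], [-0.045, 0.999, -0.001], [-0.001, -0.001, -1.0]]
wrist_force: [0.6, -1.2, 8.9]
gripper_width: 0.005
grasp_force: 3.9
```

```bash
python3 -m jog '[[[0,0,-0.005,0,0],[0,0,-0.01,0,0],[0,0,-0.015,0,0],[0,0,-0.015,0,0],[0,0,-0.015,0,0]]]'
```

```text
clock: 31.18
eef_pos: [0.5251, -0.1157, 0.1772]
orientation: [[-0.999, -0.045, 0.001], [-0.045, 0.999, -0.001], [-0.001, -0.001, -1.0]]
wrist_force: [0.1, -2.0, 9.2]
gripper_width: -0.003
grasp_force: 3.9
```

```bash
python3 -m jog '[[[0,0,-0.005,0,0],[0,0,-0.01,0,0],[0,0,-0.015,0,0],[0,0,-0.015,0,0],[0,0,-0.015,0,0]]]'
```

```text
clock: 31.8
eef_pos: [0.5252, -0.1156, 0.1743]
orientation: [[-0.999, -0.045, 0.001], [-0.045, 0.999, -0.001], [-0.001, -0.001, -1.0]]
wrist_force: [-0.1, -1.9, 9.6]
gripper_width: -0.002
grasp_force: 4.4
```

```bash
python3 -m jog '[[[0,0,-0.005,0,0],[0,0,-0.01,0,0],[0,0,-0.015,0,0],[0,0,-0.02,0,0],[0,0,-0.02,0,0]]]'
```

```text
clock: 32.42
eef_pos: [0.5253, -0.1158, 0.1704]
orientation: [[-0.999, -0.045, 0.002], [-0.045, 0.999, -0.001], [-0.002, -0.001, -1.0]]
wrist_force: [-0.4, -1.4, 11.0]
gripper_width: -0.002
grasp_force: 4.7
```

```bash
python3 -m jog '[[[0,0,-0.005,0,0],[0,0,-0.01,0,0],[0,0,-0.012,0,0],[0,0,-0.012,0,0],[0,0,-0.012,0,0]]]'
```

```text
clock: 33.05
eef_pos: [0.5254, -0.1161, 0.1682]
orientation: [[-0.999, -0.045, 0.002], [-0.045, 0.999, -0.002], [-0.002, -0.002, -1.0]]
wrist_force: [-0.7, -4.3, 11.5]
gripper_width: 0.003
grasp_force: 4.9
```

```bash
python3 -m jog '[[[0,0,-0.005,0,0],[0,0,-0.01,0,0],[0,0,-0.01,0,0],[0,0,-0.01,0,0],[0,0,-0.01,0,0]]]'
```

```text
clock: 33.67
eef_pos: [0.5254, -0.1158, 0.1661]
orientation: [[-0.999, -0.045, 0.002], [-0.045, 0.999, -0.001], [-0.002, -0.001, -1.0]]
wrist_force: [0.7, -2.7, 11.8]
gripper_width: 0.002
grasp_force: 4.9
```

```bash
python3 -m jog '[[[0,0,-0.005,0,0],[0,0,-0.01,0,0],[0,0,-0.01,0,0],[0,0,-0.01,0,0],[0,0,-0.01,0,0]]]'
```

```text
clock: 34.3
eef_pos: [0.5255, -0.116, 0.1642]
orientation: [[-0.999, -0.045, 0.002], [-0.045, 0.999, -0.002], [-0.002, -0.002, -1.0]]
wrist_force: [0.2, -3.7, 12.2]
gripper_width: 0.001
grasp_force: 5.0
```

```bash
python3 -m jog '[[[0,0,-0.005,0,0],[0,0,-0.01,0,0],[0,0,-0.01,0,0],[0,0,-0.01,0,0],[0,0,-0.01,0,0]]]'
```

```text
clock: 34.92
eef_pos: [0.5255, -0.1162, 0.1623]
orientation: [[-0.999, -0.045, 0.002], [-0.045, 0.999, -0.002], [-0.002, -0.002, -1.0]]
wrist_force: [-0.2, -4.4, 12.4]
gripper_width: -0.002
grasp_force: 5.2
```

```bash
python3 -m jog '[[[0,0,-0.005,0,0],[0,0,-0.01,0,0],[0,0,-0.01,0,0],[0,0,-0.01,0,0],[0,0,-0.01,0,0]]]'
```

```text
clock: 35.55
eef_pos: [0.5256, -0.116, 0.1603]
orientation: [[-0.999, -0.045, 0.002], [-0.045, 0.999, -0.002], [-0.002, -0.002, -1.0]]
wrist_force: [0.7, -4.2, 12.2]
gripper_width: -0.001
grasp_force: 5.3
```

```bash
python3 -m jog '[[[0,0,-0.005,0,0],[0,0,-0.01,0,0],[0,0,-0.01,0,0],[0,0,-0.01,0,0],[0,0,-0.01,0,0]]]'; python3 -c "from cell import state;exit(state()['wrist_force'][2]>14)" && python3 -m jog '[[[0,0,-0.005,0,0],[0,0,-0.01,0,0],[0,0,-0.01,0,0],[0,0,-0.01,0,0],[0,0,-0.01,0,0]]]'
```

```text
clock: 36.17
eef_pos: [0.5256, -0.1161, 0.1583]
orientation: [[-0.999, -0.045, 0.002], [-0.045, 0.999, -0.002], [-0.002, -0.002, -1.0]]
wrist_force: [0.2, -3.7, 12.2]
gripper_width: 0.003
grasp_force: 5.4False
```

```bash
cat > ok.py <<'E'
from cell import state
raise SystemExit(int(state()['wrist_force'][2]>14.5))
E
python3 -m jog '[[[0,0,-0.005,0,0],[0,0,-0.01,0,0],[0,0,-0.01,0,0],[0,0,-0.01,0,0],[0,0,-0.01,0,0]]]'; python3 ok.py && python3 -m jog '[[[0,0,-0.005,0,0],[0,0,-0.01,0,0],[0,0,-0.01,0,0],[0,0,-0.01,0,0],[0,0,-0.01,0,0]]]'; python3 ok.py && python3 -m jog '[[[0,0,-0.005,0,0],[0,0,-0.01,0,0],[0,0,-0.01,0,0],[0,0,-0.01,0,0],[0,0,-0.01,0,0]]]'
```

```text
clock: 36.8
eef_pos: [0.5257, -0.1162, 0.1564]
orientation: [[-0.999, -0.045, 0.003], [-0.045, 0.999, -0.002], [-0.003, -0.002, -1.0]]
wrist_force: [0.9, -4.1, 12.9]
gripper_width: -0.001
grasp_force: 5.5
clock: 37.42
eef_pos: [0.5258, -0.1162, 0.1545]
orientation: [[-0.999, -0.045, 0.003], [-0.045, 0.999, -0.002], [-0.003, -0.002, -1.0]]
wrist_force: [0.0, -4.2, 12.9]
gripper_width: 0.005
grasp_force: 6.1
clock: 38.05
eef_pos: [0.5258, -0.1167, 0.1527]
orientation: [[-0.999, -0.045, 0.003], [-0.045, 0.999, -0.003], [-0.003, -0.003, -1.0]]
wrist_force: [-1.1, -7.2, 15.2]
gripper_width: -0.003
grasp_force: 6.8
```

```bash
python3 -m jog '[[[0,0,-0.005,0,0],[0,0,-0.005,0,0],[0,0,-0.005,0,0],[0,0,-0.005,0,0],[0,0,-0.005,0,0]]]'
```

```text
clock: 38.67
eef_pos: [0.5259, -0.1169, 0.1519]
orientation: [[-0.999, -0.045, 0.003], [-0.045, 0.999, -0.003], [-0.003, -0.003, -1.0]]
wrist_force: [-0.4, -8.5, 16.3]
gripper_width: -0.002
grasp_force: 7.2
```

```bash
python3 -m jog '[[[0,0,-0.005,0,0],[0,0,-0.005,0,0],[0,0,-0.005,0,0],[0,0,-0.005,0,0],[0,0,-0.005,0,0]]]'; python3 -c "from cell import state;raise SystemExit(int(state()['wrist_force'][2]>17.5))" && python3 -m jog '[[[0,0,-0.005,0,0],[0,0,-0.005,0,0],[0,0,-0.005,0,0],[0,0,-0.005,0,0],[0,0,-0.005,0,0]]]'
```

```text
clock: 39.3
eef_pos: [0.526, -0.1165, 0.1509]
orientation: [[-0.999, -0.045, 0.003], [-0.045, 0.999, -0.002], [-0.003, -0.002, -1.0]]
wrist_force: [-0.9, -4.6, 16.4]
gripper_width: -0.002
grasp_force: 7.5
clock: 39.92
eef_pos: [0.526, -0.1167, 0.15]
orientation: [[-0.999, -0.045, 0.003], [-0.045, 0.999, -0.003], [-0.003, -0.003, -1.0]]
wrist_force: [-1.5, -6.4, 17.8]
gripper_width: -0.002
grasp_force: 7.8
```

```bash
python3 -m jog '[[[0,0,-0.005,0,0],[0,0,-0.005,0,0],[0,0,-0.005,0,0],[0,0,-0.005,0,0],[0,0,-0.005,0,0]]]'; python3 -c "from cell import state;raise SystemExit(int(state()['wrist_force'][2]>19.5))" && python3 -m jog '[[[0,0,-0.005,0,0],[0,0,-0.005,0,0],[0,0,-0.005,0,0],[0,0,-0.005,0,0],[0,0,-0.005,0,0]]]'
```

```text
clock: 40.55
eef_pos: [0.526, -0.1169, 0.1491]
orientation: [[-0.999, -0.045, 0.003], [-0.045, 0.999, -0.003], [-0.003, -0.003, -1.0]]
wrist_force: [-2.0, -6.7, 18.6]
gripper_width: 0.002
grasp_force: 8.2
clock: 41.18
eef_pos: [0.526, -0.1171, 0.1482]
orientation: [[-0.999, -0.046, 0.004], [-0.046, 0.999, -0.003], [-0.003, -0.003, -1.0]]
wrist_force: [-2.9, -7.5, 18.7]
gripper_width: -0.003
grasp_force: 8.6
```

The force is 18.7 N, up from a plateau of 12, and the slope is several times steeper, so it is in the given "hard" window. I'll release, then check that a light push meets resistance early.

```bash
python3 -m jog '[[[0,0,-0.005,0,0],[0,0,-0.005,0,0],[0,0,0.15,0,0],[0,0,0.3,0,0],[0,0,0.4,0,0]]]'; python3 -m jog '[[[0,0,-0.05,0,0],[0,0,-0.08,0,0],[0,0,-0.1,0,0],[0,0,-0.12,0,0],[0,0,-0.12,0,0]]]'
```

```text
clock: 41.8
eef_pos: [0.5239, -0.1148, 0.2266]
orientation: [[-0.999, -0.045, -0.001], [-0.045, 0.999, 0.001], [0.001, 0.001, -1.0]]
wrist_force: [0.8, -0.5, -0.3]
gripper_width: 0.003
grasp_force: 0.0
clock: 42.42
eef_pos: [0.524, -0.1148, 0.2022]
orientation: [[-0.999, -0.045, -0.001], [-0.045, 0.999, 0.001], [0.001, 0.001, -1.0]]
wrist_force: [-0.8, 1.4, 0.4]
gripper_width: 0.003
grasp_force: 0.7
```

```bash
python3 -m jog '[[[0,0,-0.005,0,0],[0,0,-0.01,0,0],[0,0,-0.015,0,0],[0,0,-0.015,0,0],[0,0,-0.015,0,0]]]'; python3 ok.py && python3 -m jog '[[[0,0,-0.005,0,0],[0,0,-0.01,0,0],[0,0,-0.015,0,0],[0,0,-0.015,0,0],[0,0,-0.015,0,0]]]'
```

```text
clock: 43.05
eef_pos: [0.5246, -0.1152, 0.2001]
orientation: [[-0.999, -0.045, 0.0], [-0.045, 0.999, -0.0], [-0.0, -0.0, -1.0]]
wrist_force: [-0.1, 0.2, 1.4]
gripper_width: 0.004
grasp_force: 0.8
clock: 43.68
eef_pos: [0.5244, -0.115, 0.1969]
orientation: [[-0.999, -0.045, 0.0], [-0.045, 0.999, 0.0], [-0.0, 0.0, -1.0]]
wrist_force: [1.3, -0.3, 2.3]
gripper_width: -0.001
grasp_force: 0.8
```

```bash
J='python3 -m jog'; (python3 -m jog '[[[0,0,-0.006,0,0],[0,0,-0.012,0,0],[0,0,-0.018,0,0],[0,0,-0.02,0,0],[0,0,-0.02,0,0]]]'; python3 ok.py && python3 -m jog '[[[0,0,-0.006,0,0],[0,0,-0.012,0,0],[0,0,-0.018,0,0],[0,0,-0.02,0,0],[0,0,-0.02,0,0]]]'; python3 ok.py && python3 -m jog '[[[0,0,-0.006,0,0],[0,0,-0.012,0,0],[0,0,-0.018,0,0],[0,0,-0.02,0,0],[0,0,-0.02,0,0]]]') | grep -E 'clock|eef|wrist'
```

```text
clock: 44.3
eef_pos: [0.5243, -0.115, 0.1929]
wrist_force: [-0.5, 0.1, 1.6]
clock: 44.92
eef_pos: [0.5245, -0.1151, 0.189]
wrist_force: [0.0, -1.0, 3.8]
clock: 45.55
eef_pos: [0.5245, -0.1153, 0.185]
wrist_force: [0.0, -2.0, 5.0]
```

```bash
(python3 -m jog '[[[0,0,-0.006,0,0],[0,0,-0.012,0,0],[0,0,-0.018,0,0],[0,0,-0.02,0,0],[0,0,-0.02,0,0]]]'; python3 ok.py && python3 -m jog '[[[0,0,-0.006,0,0],[0,0,-0.012,0,0],[0,0,-0.018,0,0],[0,0,-0.02,0,0],[0,0,-0.02,0,0]]]'; python3 ok.py && python3 -m jog '[[[0,0,-0.006,0,0],[0,0,-0.012,0,0],[0,0,-0.018,0,0],[0,0,-0.02,0,0],[0,0,-0.02,0,0]]]') | grep -E 'clock|eef|wrist'
```

```text
clock: 46.18
eef_pos: [0.5247, -0.1154, 0.1813]
wrist_force: [-0.3, -1.6, 7.5]
clock: 46.8
eef_pos: [0.525, -0.1156, 0.1776]
wrist_force: [-1.7, -3.2, 9.5]
clock: 47.42
eef_pos: [0.5253, -0.1157, 0.1739]
wrist_force: [0.1, -2.9, 10.8]
```

```bash
(python3 -m jog '[[[0,0,-0.006,0,0],[0,0,-0.012,0,0],[0,0,-0.018,0,0],[0,0,-0.02,0,0],[0,0,-0.02,0,0]]]'; python3 ok.py && python3 -m jog '[[[0,0,-0.006,0,0],[0,0,-0.012,0,0],[0,0,-0.018,0,0],[0,0,-0.02,0,0],[0,0,-0.02,0,0]]]'; python3 ok.py && python3 -m jog '[[[0,0,-0.006,0,0],[0,0,-0.012,0,0],[0,0,-0.018,0,0],[0,0,-0.02,0,0],[0,0,-0.02,0,0]]]') | grep -E 'clock|eef|wrist'
```

```text
clock: 48.05
eef_pos: [0.5255, -0.1158, 0.17]
wrist_force: [-1.4, -3.2, 11.0]
clock: 48.68
eef_pos: [0.5257, -0.1158, 0.1661]
wrist_force: [-0.2, -3.7, 11.4]
clock: 49.3
eef_pos: [0.5258, -0.1159, 0.1622]
wrist_force: [0.4, -3.3, 12.0]
```

```bash
(python3 -m jog '[[[0,0,-0.006,0,0],[0,0,-0.012,0,0],[0,0,-0.018,0,0],[0,0,-0.02,0,0],[0,0,-0.02,0,0]]]'; python3 ok.py && python3 -m jog '[[[0,0,-0.006,0,0],[0,0,-0.012,0,0],[0,0,-0.018,0,0],[0,0,-0.02,0,0],[0,0,-0.02,0,0]]]'; python3 ok.py && python3 -m jog '[[[0,0,-0.006,0,0],[0,0,-0.012,0,0],[0,0,-0.012,0,0],[0,0,-0.012,0,0],[0,0,-0.012,0,0]]]') | grep -E 'clock|eef|wrist'
```

```text
clock: 49.92
eef_pos: [0.5259, -0.1162, 0.1583]
wrist_force: [0.3, -5.3, 11.8]
clock: 50.55
eef_pos: [0.526, -0.1163, 0.1545]
wrist_force: [-0.5, -5.9, 13.8]
clock: 51.18
eef_pos: [0.5262, -0.1163, 0.1523]
wrist_force: [-0.7, -5.4, 15.1]
```

```bash
sed -i 's/14.5/19.5/' ok.py; (python3 -m jog '[[[0,0,-0.006,0,0],[0,0,-0.012,0,0],[0,0,-0.018,0,0],[0,0,-0.02,0,0],[0,0,-0.02,0,0]]]'; python3 ok.py && python3 -m jog '[[[0,0,-0.006,0,0],[0,0,-0.012,0,0],[0,0,-0.012,0,0],[0,0,-0.012,0,0],[0,0,-0.012,0,0]]]'; python3 ok.py && python3 -m jog '[[[0,0,-0.006,0,0],[0,0,-0.012,0,0],[0,0,-0.012,0,0],[0,0,-0.012,0,0],[0,0,-0.012,0,0]]]') | grep -E 'clock|eef|wrist'
```

```text
clock: 51.8
eef_pos: [0.5263, -0.1171, 0.1487]
wrist_force: [-2.0, -8.9, 19.9]
```

That reads 19.9 N, in the hard window at the same lever height as before. I'll let go, rise clear and take a last look.

```bash
(python3 -m jog '[[[0,0,0.1,0,0],[0,0,0.2,0,0],[0,0,0.3,0,0],[0,0,0.45,0,0],[0,0,0.5,0,0]]]'; python3 -m jog '[[[0,0,0.1,0,0],[0,-0.2,0.2,0,0],[0,-0.4,0.2,0,0],[0,-0.6,0.2,0,0],[0,-0.6,0.2,0,0]]]') | grep -E 'clock|eef|wrist'
python3 - <<'E'
from h import *
t=capture('top')
a=t['frame'][170:300,190:390]; s=capture('side')['frame'][130:290,200:400]
A=np.vstack([cv2.resize(a,(460,299),interpolation=cv2.INTER_CUBIC),cv2.resize(s,(460,300),interpolation=cv2.INTER_CUBIC)]);cv2.imwrite('pics/end.png',A[:,:,::-1])
for r in dark(t,(225,195,290,265)):print(r[0],onz(t,*r[1],.122))
E
```

```text
clock: 52.42
eef_pos: [0.5247, -0.115, 0.2475]
wrist_force: [0.7, 0.2, 0.1]
clock: 53.05
eef_pos: [0.5237, -0.237, 0.2851]
wrist_force: [0.2, 0.0, -0.4]
243 [0.5101767  0.16859512 0.122     ]
```

View pics/end.png

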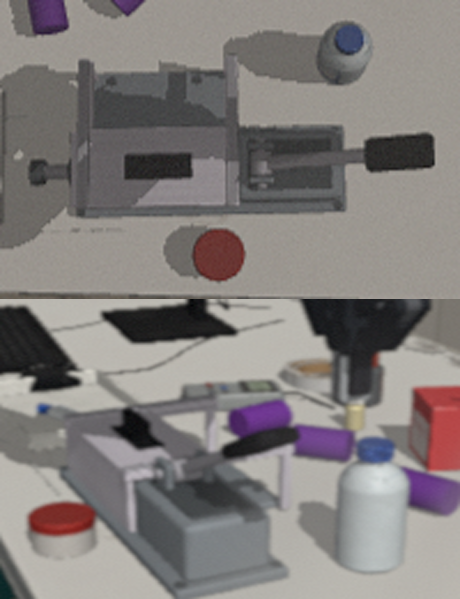

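The last picture shows the cover shut (grip at x=0.510), the lever up, the tin and bottle in place, and the gripper clear of everything.

```bash
python3 -c "from cell import job_done;print(job_done())"
```

```text
the job is handed in; nothing more can be done
None
```

I handed the job in at about 53 s: cover shut, four full strokes plus two cut short when the lever went hard at about 19–20 N, lever back up, tin and bottle in place, arm clear; the plug's clamping is judged from lever feel only, since the shut cover hides it.

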